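Scan a weld seam with a probe, then snap the probe into its cap and hold it down

ROBOT

A 6-joint arm with a two-finger parallel gripper is mounted at the origin on a cart in front of the work surface, level with it; the furniture and walls round the work are solid. World frame = base frame: x ahead of the robot, y to its left, z up, the work surface at z = 0. Lengths are in m, angles in degrees, forces in N, time in s.
With the tool pointing down it reaches from about 0.375 to 0.9 m from the base axis. Payload 3.1 kg.
Tool frame: the origin (TCP) lies between the finger pads; the fingertips stand 11 mm ahead of it and the grasp point (between the pads) lies 8 mm behind it; z points along the fingers, y is the line along which they close (so a half turn about z gives the same grasp; the last joint's range is limited). The gripper opens to 87 mm and grips with 3 to 60 N. Pads are 19 mm wide; open, the fingers measure 117 mm over their backs; the gripper's body (75 mm by 190 mm) begins 51 mm behind the grasp point.
Start: joints at [52.798, 30.224, 82.088, -0, 67.689, -10.227], TCP at [0.283, 0.557, 0.234] pointing down, gripper open.
Joint ranges: [-176.69, 176.69], [-43.24, 126.21], [12.49, 139.97], [-82, 262], [0, 151.66], [-163.58, 163.58]. Speed limits (degrees/s): [159.86, 159.86, 180, 180, 180, 180].

INTERFACE

Orientations are given as a 3x3 rotation matrix whose columns are the frame's x, y, z axes.
In Python, from rig import bot gives the robot as it stands.
- The arm moves only by the tool apply_moves, never from a script. Its argument "steps" is a list that holds one entry, the list of rows, each a list of 7 numbers: the shift along the tool's x, y, z in cm, then the turn, a rotation vector about the tool's x, y, z in degrees, then the gripper command: -1 is shut, 1 is fully open, values between are in proportion. In form: [[[dx, dy, dz, rx, ry, rz, jaw], ...]]. A call has 1 to 20 rows; each row is the pose to reach, as a shift and turn from the pose commanded when the call began, along the tool's axes at that moment; what a row does not reach only later rows make up. A row lasts 1/8 s, in which the tool goes at most 62.5 mm and 10.7 degrees, less where a joint would pass 70% of its speed; a pose out of reach is approached as far as the arm can. A call with a gripper value outside its range is refused whole. The fingers move at their own pace and stop on an object; the grip force is fixed at half the most. Time passes only in rows, so rows that repeat a pose let the fingers close. It gives the time, the measured TCP pose, the force, the opening and the grip force at its end, in the units of the state.
- bot.read_state(): the state, without advancing time (a new reading comes with each control period).
- bot.capture(name): name is "scene" or "side" or "wrist"; returns the picture (384x512x3 uint8, blue, green, red); there is no depth.
- bot.camera_model(name): a dict with "intrinsics" (3x3 intrinsics, pixels), "k1" (the pictures are not rectified: a ray, as slopes to the right and down, at radius r is drawn at 1 + k1 r^2 times it, then the intrinsics apply), "R" (3x3) and "t" (3): a world point X has camera coordinates R X + t. Camera axes: x right, y down, z forward; pixel columns grow to the right and rows downward; lengths in m; the calibration is good to about 2 mm. A picture is of the moment at which its call begins: read the wrist's pose just before it. camera_model takes no time and is no camera call; for the wrist camera it gives the pose at the moment of the call.
- bot.hand_in(): hands the job in; it is judged then, once.
The state is a dict: "time_s": time; "joint_positions": joint angles; "qvel": joint speeds; "tau": joint torques, N m; "position": TCP position; "tcp_rot": TCP orientation; "force": force on the tool from outside, world axes, zero at the start; "moment": the same for the moment, N m; "opening": opening from 0.0 (shut) to 1.0 (fully open); "grasp_force": force on a finger pad.
Only numpy, scipy, OpenCV 4.12 (cv2) and the standard library are available. Lean on these libraries where they do the work, as an engineer would, in place of code of your own. Each camera call takes 0.05 s, during which the arm holds its last target. There are 200 camera calls.

TASK

Lift the pencil-shaped test probe out of its square block and, with its point down and touching or just above the groove, guide it slowly (a few centimetres a second) along the whole weld seam between the two plates, from the end on the robot's left to the end on its right, keeping to the centre line. Then push the probe point first into the round snap cap until it clicks, and go on pressing it down on the cap's springy floor so that it can zero itself: finish while still gripping the probe and pressing it firmly down. Do not disturb the jar, the roller and the flanged disc.

Things in the scene. Friction and masses are not known exactly. Their poses are not given: they have to be found in the camera images.
- plates: Two flat steel plates, fixed, 150 x 150 mm altogether, top 12 mm above the bench; origin at the centre of the underside. The weld seam between them is a straight groove 7 mm wide, 4 mm deep, along the body's y axis over the full 150 mm; +y is the end on the robot's left (yaw at most 0.4 rad). Four bolt heads, 2 mm high, 52 mm either side of the seam.
- seam_left (a point): Point on the seam's centre line, level with the top of the plates, 5 mm inside their left edge: start of the run.
- seam_right (a point): The same point at the right end, 140 mm from seam_left: end of the run.
- stand: Square aluminium block fixed to the bench, 60 x 60 x 72 mm, with a low 80 x 80 x 6 mm foot and an upright 24 mm through hole in its middle, in which the probe hangs by its collar. Origin at the centre of the underside.
- probe: Pencil-shaped test probe, 141 mm long, 0.08 to 0.17 kg, round about its z axis, which runs from the point (its origin) to the rear end; upright at the start. Tapers from 6 mm at the point to 11 mm (9.5 mm up), then to a 20 mm wide bead (16 to 20 mm up), 11 mm neck (26 to 41), 20 mm body (41 to 72), 32 mm collar (72 to 78), 22 mm grip (78 to 138).
- probe_tip (a point): The probe's point. At the start it is almost at the bench, inside the block, with the collar resting on the block's top.
- probe_grip (a point): Centre of the probe's 22 mm round grip, on its axis, 105 mm from the point; fingers may reach down to the collar, 27 mm nearer the point.
- cap: Round grey snap cap, mouth up, on an 84 mm round foot 10 mm high, fixed: a tube 40 to 44 mm wide, top 68 mm above the bench, bore 25 mm, flared at the mouth. Origin at the centre of the underside. Four sprung balls in the bore, 46 mm above the bench, hold back the probe's bead with some 6 to 10 N until it slips past and the force drops (the click).
- cap_mouth (a point): Centre of the cap's mouth, 68 mm above the bench. Enter upright, within about 4 mm of the axis. The probe's point is about 38 to 30 mm above the bench while the balls resist; past that they pull it in to about 20 mm (the click), 15 mm when pressed well down.
- seat (a joint): Springy floor plate of the cap: 0 when free (plate 20.5 mm above the bench), grows as it is pressed down, in m, stop at 0.006; about 1.5 N per mm. At 0.006 the point is 14.5 mm above the bench.
- paste_jar: Bystander: white jar with a screw lid, 56 mm wide, 70 mm high, loose beyond the plates. Origin at the centre of its underside.
- roller: Bystander: dark roller standing on end, 33 mm wide, 38 mm high, loose, beyond the plates. Origin at the centre of its underside.
- flange_disc: Bystander: steel flanged disc, 66 mm wide, 20 mm high, loose, beyond the plates. Origin at the centre of its underside.

How it is judged (in metres and radians):
On the way, in this order (a step that is already met when the one before it is completed fails the run):
1. the point is at the left end of the seam, within 7 mm of its centre line and of the plates' top (y of probe_tip in the frame of plates between 0.06 and 0.085 m and x of probe_tip in the frame of plates between -0.007 and 0.007 m and z of probe_tip in the frame of plates below 0.019 m), for 0.04 s.
2. the point has followed the seam to about a fifth of its length (y of probe_tip in the frame of plates between 0.033 and 0.051 m and x of probe_tip in the frame of plates between -0.007 and 0.007 m and z of probe_tip in the frame of plates below 0.019 m), for 0.04 s.
3. the point has followed the seam to about a third of its length (y of probe_tip in the frame of plates between 0.012 and 0.03 m and x of probe_tip in the frame of plates between -0.007 and 0.007 m and z of probe_tip in the frame of plates below 0.019 m), for 0.04 s.
4. the point has followed the seam to about half of its length (y of probe_tip in the frame of plates between -0.009 and 0.009 m and x of probe_tip in the frame of plates between -0.007 and 0.007 m and z of probe_tip in the frame of plates below 0.019 m), for 0.04 s.
5. the point has followed the seam to about two thirds of its length (y of probe_tip in the frame of plates between -0.03 and -0.012 m and x of probe_tip in the frame of plates between -0.007 and 0.007 m and z of probe_tip in the frame of plates below 0.019 m), for 0.04 s.
6. the point has followed the seam to about four fifths of its length (y of probe_tip in the frame of plates between -0.051 and -0.033 m and x of probe_tip in the frame of plates between -0.007 and 0.007 m and z of probe_tip in the frame of plates below 0.019 m), for 0.04 s.
7. the point is at the right end of the seam (y of probe_tip in the frame of plates between -0.085 and -0.06 m and x of probe_tip in the frame of plates between -0.007 and 0.007 m and z of probe_tip in the frame of plates below 0.019 m), for 0.04 s.
8. the probe's bead is past the balls, in the cap (clicked) (horizontal distance between probe_tip and cap below 0.006 m and height (world z) of probe_tip below 0.0225 m), for 0.1 s.
At the end, for the whole second after the job is handed in: The probe is clicked into the cap, point within 5 mm of the cap's axis and lower than 19 mm above the bench, within 0.15 rad of upright, the cap's floor plate pressed down more than 3 mm, and the fingers still hold the probe (more than 2 N) (value of joint seat above 0.003 m and horizontal distance between probe_tip and cap below 0.005 m and height (world z) of probe_tip below 0.019 m and angle between probe's own z axis and vertical below 0.15 rad and contact force between the fingers and probe above 2 N); the arm keeps its last pose, push and grip.
It fails at once if the probe moves faster than 0.10 m/s while its point is on the seam between its ends (linear speed of probe above 0.1 m/s and x of probe_tip in the frame of plates between -0.01 and 0.01 m and y of probe_tip in the frame of plates between -0.055 and 0.055 m and z of probe_tip in the frame of plates below 0.019 m).
It fails at once if a bystander is shifted more than 20 mm (distance of any of paste_jar, roller, flange_disc from where it was at the start of the episode above 0.02 m).
It also fails if it takes over 67 s, if anything falls off the work surface, if the arm or the gripper's body presses on something with over 40 N, if the wrist force passes 120 N, or if a joint passes its speed limit or range.

## Working session

There is one attempt and no reset: what is moved stays moved. The work goes in short steps, Python scripts to look and compute and a tool call to move; the robot and the scene stay as the last step left them, time stands still between calls to the robot, and variables do not carry over. Pictures are saved under pics/ and viewed, at most 10 in all, crops included, and the job is handed in when it is done.

Besides the shell and the picture viewer there is one more tool, called after "Call:" by a JSON object that holds its "op" and its "data". apply_moves: Moves the arm, as the interface text tells. Its arguments: {"type":"object","properties":{"steps":{"type":"array","items":{"type":"array","items":{"type":"array","items":{"type":"number"}}}}},"required":["steps"]}

```bash
mkdir -p pics; cat > h.py <<'E'
from rig import bot
import numpy as np, cv2
def ray(m,u,v):
    K=np.array(m["intrinsics"]);k=m["k1"];d=np.linalg.inv(K)@[u,v,1.];p=d[:2].copy()
    q=p.copy()
    for _ in range(20): q=p/(1+k*(q@q))
    R=np.array(m["R"]);t=np.array(m["t"]);return -R.T@t, R.T@np.array([q[0],q[1],1])
def atz(m,u,v,z):
    c,d=ray(m,u,v);return c+d*(z-c[2])/d[2]
def proj(m,X):
    x=np.array(m["R"])@np.array(X)+np.array(m["t"]);q=x[:2]/x[2];q=q*(1+m["k1"]*(q@q));K=np.array(m["intrinsics"]);return (K@[q[0],q[1],1])[:2]
E
python3 - <<'E'
from h import *
a=bot.capture("scene");b=bot.capture("side");c=bot.capture("wrist")
for n,i in zip(("scene","side","wrist"),(a,b,c)):
    cv2.imwrite(f"pics/{n}0.png",i); m=bot.camera_model(n); print(n,ray(m,256,192),m["k1"],m["intrinsics"])
cv2.imwrite("pics/s0b.png",cv2.resize(a,(800,600),interpolation=cv2.INTER_CUBIC))
cv2.imwrite("pics/d0b.png",cv2.resize(b,(800,600),interpolation=cv2.INTER_CUBIC))
print(bot.read_state())
E
```

```text
scene (array([-0.18808146, -0.39446685,  0.87148684]), array([ 0.6721679 ,  0.3385884 , -0.65860385])) -0.08124668954402851 [[395.28470149   0.         250.94432106]
 [  0.         395.28470149 189.28357302]
 [  0.           0.           1.        ]]
side (array([0.5589091 , 0.86354573, 0.4673835 ]), array([ 0.02176458, -0.91458819, -0.40381852])) -0.03174221254719989 [[367.05194343   0.         256.50683193]
 [  0.         367.05194343 190.68952988]
 [  0.           0.           1.        ]]
wrist (array([0.20812553, 0.5939065 , 0.38445366]), array([ 0.27112509, -0.14263376, -0.95192475])) -0.08181109958727882 [[344.51981802   0.         256.97123742]
 [  0.         344.51981802 191.15722935]
 [  0.           0.           1.        ]]
{'time_s': 0.15, 'joint_positions': array([ 5.27972501e+01,  3.02667922e+01,  8.21389687e+01, -2.65411838e-03,
        6.76878520e+01, -1.02266521e+01]), 'qvel': array([-0.04644501, -0.0277784 , -0.22107769,  0.10459567,  0.0164949 ,
        0.03604932]), 'tau': array([ 1.40913839e-03, -4.40426946e+01, -1.76844585e+01,  6.34241081e-02,
        5.51662850e-02, -9.54928851e-05]), 'position': array([0.28316369, 0.55657745, 0.23279882]), 'tcp_rot': array([[-8.91203714e-01,  4.53602282e-01, -9.53754931e-04],
       [ 4.53603217e-01,  8.91202760e-01, -1.32727746e-03],
       [ 2.47932941e-04, -1.61550091e-03, -9.99998664e-01]]), 'force': array([ 0.08510552, -0.33516352, -0.03378322]), 'moment': array([-0.01101311,  0.00368899, -0.00591499]), 'grasp_force': 0.0, 'opening': 1.0007379514051833}
```

View pics/s0b.png

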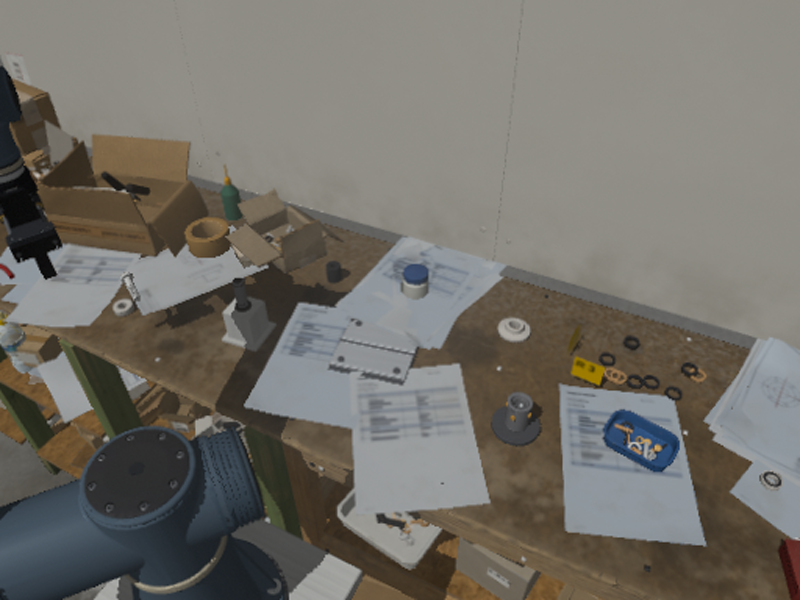

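View pics/d0b.png

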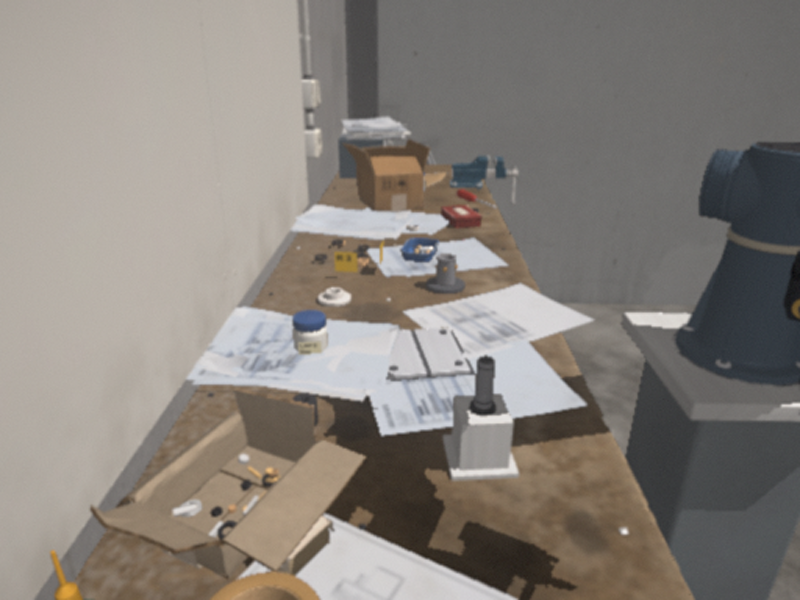

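Scene view (800 px scale): probe top near (239,283), plates around (375,350), cap mouth near (519,398). I'll make enlarged crops next.

```bash
python3 - <<'E'
from h import *
a=cv2.imread("pics/scene0.png");b=cv2.imread("pics/side0.png")
f=lambda i,x,y:cv2.resize(i[y:y+75,x:x+100],(400,300),interpolation=cv2.INTER_CUBIC)
cv2.imwrite("pics/crop1.png",np.vstack([np.hstack([f(a,200,185),f(a,285,230)]),np.hstack([f(a,110,165),f(b,235,205)])]))
E
```

```text
(no output)
```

View pics/crop1.png

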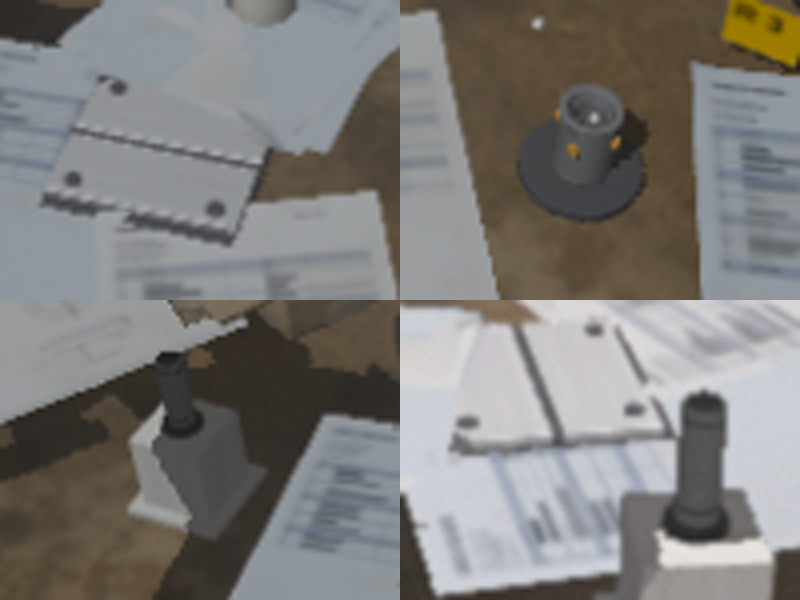

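```bash
python3 - <<'E'
from h import *
m=bot.camera_model("scene");s=bot.camera_model("side")
L=atz(m,218.25,217.25,.012);R=atz(m,266.25,226,.012);print("seam",L,R,np.linalg.norm(L-R),np.degrees(np.arctan2(*(L-R)[[0,1]])))
for p in((229.5,207),(218.25,229.5),(253.75,237)):print("bolt",atz(m,*p,.014))
print("cap",atz(m,333,256.5,.068), "foot",atz(m,330.2,273,.01))
print("probe",atz(m,152.25,179.5,.141),atz(s,311.25,229.25,.141)," seamL side",atz(s,274.5,240,.012))
print("collar",atz(m,155.5,195.5,.078),atz(s,309.5,260,.078))
w=bot.camera_model("wrist");S=bot.read_state();T=np.array(S["tcp_rot"])
c,_=ray(w,256,192);print("cam in tool",T.T@(c-S["position"]))
E
```

```text
seam [0.5316821  0.09876457 0.012     ] [ 0.5640138  -0.04963054  0.012     ] 0.1518764138642488 -12.291276271777214
bolt [0.58547038 0.08919343 0.014     ]
bolt [0.48545741 0.07119558 0.014     ]
bolt [ 0.50594579 -0.03691211  0.014     ]
cap [ 0.49287491 -0.27524458  0.068     ] foot [ 0.48415469 -0.27806346  0.01      ]
probe [0.47181703 0.27936205 0.141     ] [0.47317915 0.28624457 0.141     ]  seamL side [0.53235241 0.1124155  0.012     ]
collar [0.47133113 0.28029554 0.078     ] [0.47272164 0.29025447 0.078     ]
cam in tool [ 0.08384446 -0.00101472 -0.15163261]
```

Call:
{"op": "apply_moves", "data": {"steps": [[[-7.3,-4.0,-0.4,0,0,-10,1],[-14.6,-7.9,-0.8,0,0,-20,1],[-22,-11.9,-1.2,0,0,-30,1],[-29.3,-15.8,-1.7,0,0,-39,1],[-29.3,-15.8,-1.7,0,0,-39,1],[-29.3,-15.8,-1.7,0,0,-39,1],[-29.3,-15.8,-1.7,0,0,-39,1],[-29.3,-15.8,-1.7,0,0,-39,1],[-29.3,-15.8,-1.7,0,0,-39,1],[-29.3,-15.8,-1.7,0,0,-39,1]]]}}

```text
time_s: 1.4
position: [0.4722, 0.2842, 0.2505]
tcp_rot: [[-0.978, -0.21, -0.0], [-0.21, 0.978, -0.0], [0.0, 0.0, -1.0]]
force: [-0.1, -0.1, 0.9]
opening: 1.0
grasp_force: 0.0
```

```bash
python3 - <<'E'
from h import *
S=bot.read_state();m=bot.camera_model("wrist");c=bot.capture("wrist")
import pickle;pickle.dump((S,m),open("w1.pkl","wb"))
i=cv2.resize(c,(800,600),interpolation=cv2.INTER_CUBIC)
cv2.imwrite("pics/w1.png",i);print(S["time_s"],S["position"],S["tcp_rot"],S["joint_positions"])
for z in(.141,.078):print(proj(m,[.472,.283,z])*1.5625)
E
```

```text
1.4 [0.47218902 0.28418218 0.25047788] [[-9.77676780e-01 -2.10114352e-01 -2.70678922e-04]
 [-2.10114352e-01  9.77676817e-01 -2.86431846e-05]
 [ 2.70654851e-04  2.88697498e-05 -9.99999963e-01]] [ 1.94197095e+01  2.33648627e+01  9.16526334e+01  3.98180452e-03
  6.49976761e+01 -8.27110278e+01]
[401.08072672 299.95229867]
[401.16772561 268.88882374]
```

View pics/w1.png

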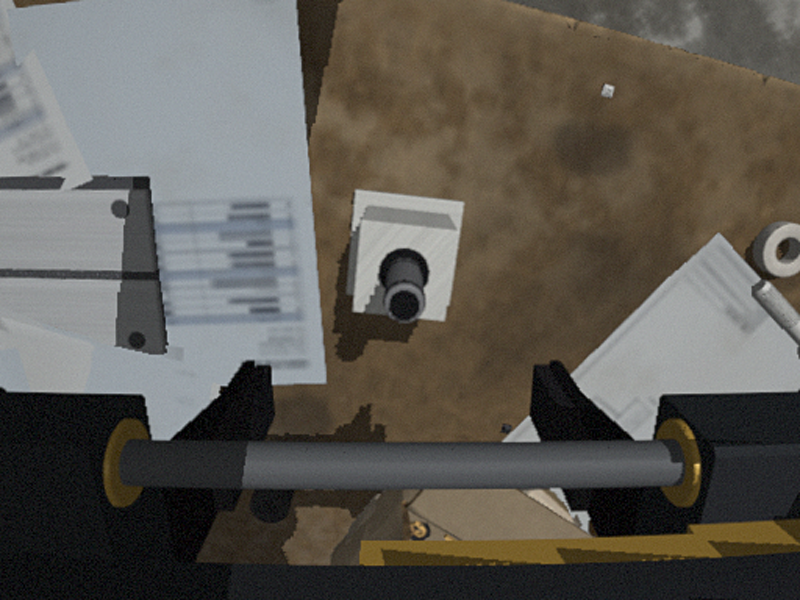

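Probe top at (404,302), collar at (404,268): within about 1 mm of prediction; the seam's left end shows at (158,275).

```bash
python3 - <<'E'
from h import *
import pickle;S,m=pickle.load(open("w1.pkl","rb"))
f=lambda u,v,z:atz(m,u/1.5625,v/1.5625,z)
print(f(404,302,.141),f(404,268,.078),f(156,276,.012),f(2,273,.012),f(120,209,.014),f(137,340,.014))
E
```

```text
[0.47276077 0.28468623 0.141     ] [0.4710742  0.28460017 0.078     ] [0.53310942 0.10445591 0.012     ] [ 0.5568299  -0.02070797  0.012     ] [0.48660979 0.07419621 0.014     ] [0.58855716 0.09366528 0.014     ]
```

Call:
{"op": "apply_moves", "data": {"steps": [[[0,0,4,0,0,0,1],[0,0,8,0,0,0,1],[0,0,12,0,0,0,1],[0,0,14,0,0,0,1],[0,0,15.4,0,0,0,1],[0,0,15.4,0,0,0,1],[0,0,15.4,0,0,0,-1],[0,0,15.4,0,0,0,-1],[0,0,15.4,0,0,0,-1],[0,0,15.4,0,0,0,-1],[0,0,15.4,0,0,0,-1],[0,0,15.4,0,0,0,-1],[0,0,15.4,0,0,0,-1],[0,0,15.4,0,0,0,-1]]]}}

```text
time_s: 3.2
position: [0.4729, 0.2834, 0.0965]
tcp_rot: [[-0.978, -0.208, -0.0], [-0.208, 0.978, 0.0], [0.0, 0.0, -1.0]]
force: [-0.2, 1.1, -0.7]
opening: 0.241
grasp_force: 30.0
```

Call:
{"op": "apply_moves", "data": {"steps": [[[0,0,-2,0,0,0,-1],[0,0,-5,0,0,0,-1],[0,0,-8,0,0,0,-1],[0,0,-10.5,0,0,0,-1],[0,0,-10.5,0,0,0,-1],[-0.4,-4,-10.5,0,0,0,-1],[-0.8,-8,-10.5,0,0,0,-1],[-1.3,-12,-10,0,0,0,-1],[-1.7,-16,-8,0,0,0,-1],[-2.0,-19,-6.5,0,0,0,-1],[-2.1,-19.9,-6,0,0,0,-1],[-2.1,-19.9,-6,0,0,0,-1],[-2.1,-19.9,-6,0,0,0,-1],[-2.1,-19.9,-6,0,0,0,-1]]]}}

```text
time_s: 4.95
position: [0.5348, 0.0941, 0.157]
tcp_rot: [[-0.978, -0.21, 0.001], [-0.21, 0.978, 0.0], [-0.001, -0.0, -1.0]]
force: [-0.7, -0.5, -1.7]
opening: 0.245
grasp_force: 30.0
```

```bash
python3 - <<'E'
from h import *
S=bot.read_state();m=bot.camera_model("wrist");c=bot.capture("wrist");b=bot.capture("side");a=bot.capture("scene")
import pickle;pickle.dump((S,m),open("w2.pkl","wb"))
print(S["time_s"],S["position"],S["tcp_rot"])
s=bot.camera_model("side");n=bot.camera_model("scene")
P=S["position"]+np.array([0,0,-.0965])
p=proj(s,P);q=proj(n,P);print("pred tip side,scene",p,q)
cv2.imwrite("pics/w2.png",cv2.resize(c,(800,600),interpolation=cv2.INTER_CUBIC))
f=lambda i,x,y:cv2.resize(i[y:y+150,x:x+100],(400,600),interpolation=cv2.INTER_CUBIC)
o=(int(p[0])-50,int(p[1])-100);o2=(int(q[0])-50,int(q[1])-100);print(o,o2)
cv2.imwrite("pics/t2.png",np.hstack([f(b,*o),f(a,*o2)]))
E
```

```text
4.95 [0.53478213 0.09412495 0.15704165] [[-9.77719671e-01 -2.09913422e-01  7.74581247e-04]
 [-2.09913364e-01  9.77719978e-01  1.55981728e-04]
 [-7.90066218e-04 -1.00885516e-05 -9.99999688e-01]]
pred tip side,scene [273.82498867 218.23838533] [219.03682316 205.60268321]
(223, 118) (169, 105)
```

View pics/w2.png

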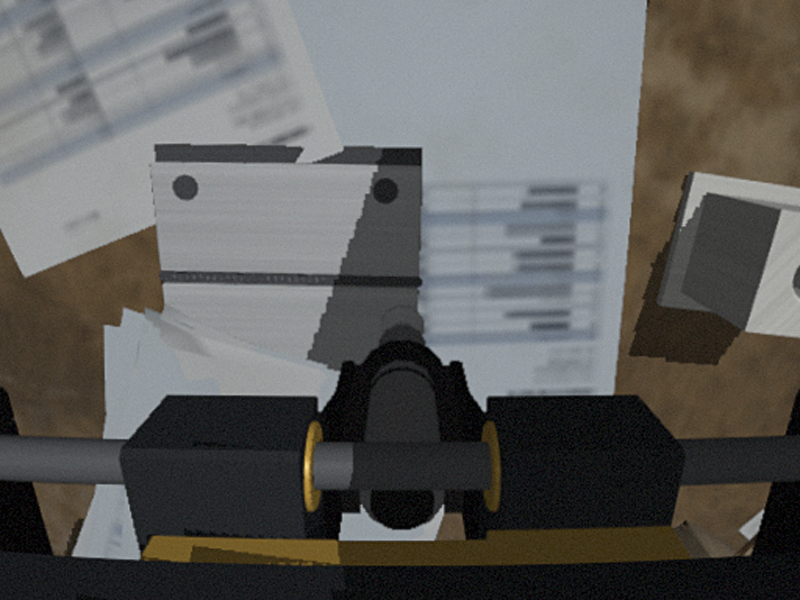

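View pics/t2.png

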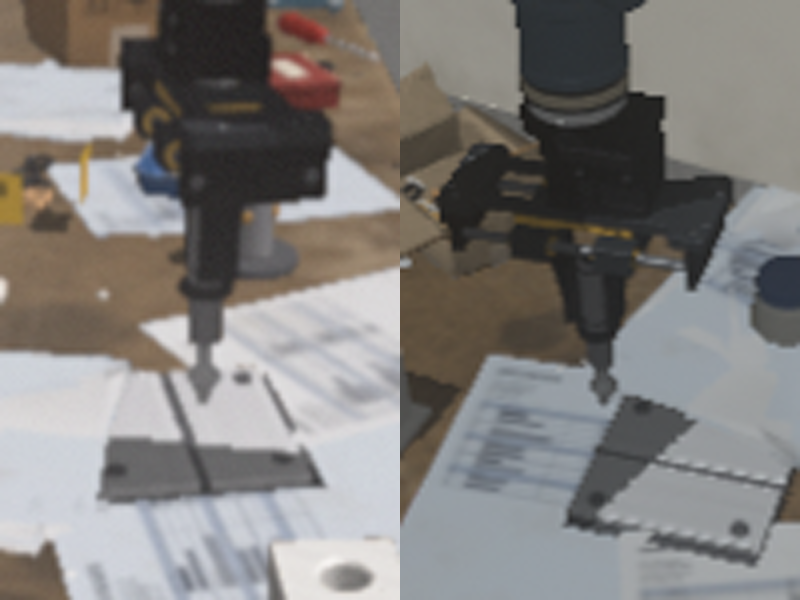

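Side crop shows the tip at (204,403), scene crop at (603,404): on prediction within about 1 mm. Wrist view shows the seam from (421,282) to (161,276), bolts at (186,187), (385,190).

```bash
python3 - <<'E'
from h import *
import pickle;S,m=pickle.load(open("w2.pkl","rb"))
f=lambda u,v,z:atz(m,u/1.5625,v/1.5625,z)
L=f(421,282,.011);R=f(161,276.5,.011);d=(L-R);print(L,R,np.linalg.norm(d),np.degrees(np.arctan2(-d[0],d[1])),f(186,187,.014),f(385,190,.014))
M=(L+R)/2; d/=np.linalg.norm(d)
s=bot.camera_model("side");n=bot.camera_model("scene")
# tip from two views
c1,d1=ray(s,274,218.75);c2,d2=ray(n,219.75,206)
A=sum(np.eye(3)-np.outer(e,e)/(e@e) for e in(d1,d2));b=sum((np.eye(3)-np.outer(e,e)/(e@e))@c for e,c in((d1,c1),(d2,c2)))
print("tip",np.linalg.solve(A,b))
# side seam in side crop: near end (206,492), far (168,375)
a=atz(s,223+206/4,118+492/4,.012);e=atz(s,223+168/4,118+375/4,.012);print("side",a,e)
a=atz(n,169+197/4,105+451/4,.012);e=atz(n,169+388/4,105+484/4,.012);print("scene",a,e)
E
```

```text
[0.53328005 0.10429189 0.011     ] [ 0.56157213 -0.04446126  0.011     ] 0.15141975837214106 10.768741556401007 [ 0.50645873 -0.03363625  0.014     ] [0.4859802 0.0735565 0.014    ]
tip [0.53487826 0.09237241 0.05876502]
side [0.53244384 0.11693289 0.012     ] [ 0.5553696  -0.03479103  0.012     ]
scene [0.52980259 0.09764952 0.012     ] [ 0.56367929 -0.04895798  0.012     ]
```

Call:
{"op": "apply_moves", "data": {"steps": [[[0,0.3,1,0,0,0,-1],[0,0.4,2,0,0,0,-1],[0,0.4,3,0,0,0,-1],[0,0.4,3.8,0,0,0,-1],[0,0.4,4.3,0,0,0,-1],[0,0.4,4.5,0,0,0,-1],[0,0.4,4.5,0,0,0,-1],[0,0.4,4.5,0,0,0,-1]]]}}

```text
time_s: 6.1
position: [0.5343, 0.0969, 0.1118]
tcp_rot: [[-0.978, -0.208, 0.001], [-0.208, 0.978, -0.0], [-0.001, -0.0, -1.0]]
force: [-0.0, 1.1, -2.2]
opening: 0.243
grasp_force: 30.0
```

```bash
python3 - <<'E'
from h import *
b=bot.capture("side");a=bot.capture("scene")
S=bot.read_state();print(S["time_s"],S["position"],S["force"])
f=lambda i,x,y:cv2.resize(i[y:y+75,x:x+50],(400,600),interpolation=cv2.INTER_CUBIC)
cv2.imwrite("pics/t3.png",np.hstack([f(b,250,190),f(a,195,175)]))
E
```

```text
6.2 [0.53430006 0.09695306 0.11186745] [-0.59261447 -0.02441785 -1.47436996]
```

View pics/t3.png

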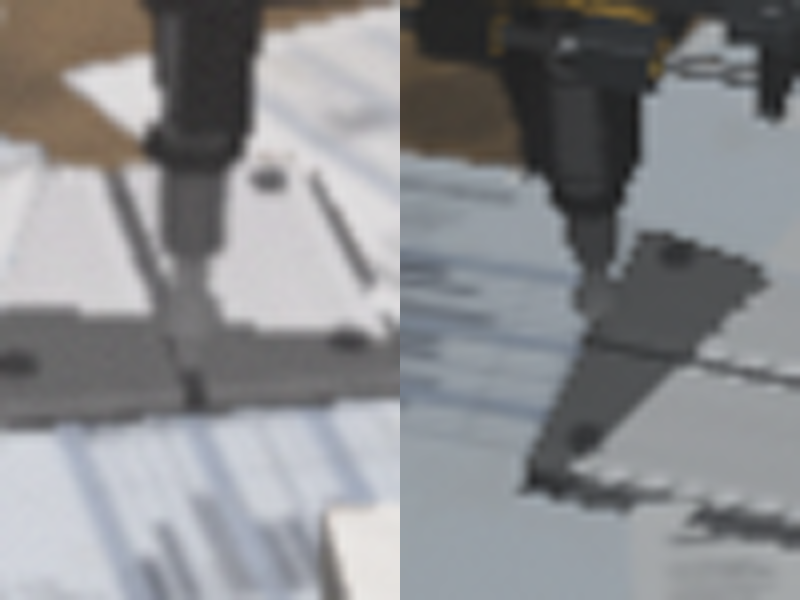

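```bash
python3 - <<'E'
from h import *
S=bot.read_state();P=S["position"]-[0,0,.0965]
s=bot.camera_model("side");n=bot.camera_model("scene")
A=lambda X:((proj(s,X)-[250,190])*8).round(),
for X in(P,P-[0,0,.003],[.5333,.1017,.012],[.55,.0147,.012]):
    print(((proj(s,X)-[250,190])*8+3.5).round(),((proj(n,X)-[195,175])*8+3.5+[400,0]).round())
E
```

```text
[192. 367.] [596. 332.]
[192. 376.] [597. 338.]
[196. 385.] [585. 336.]
[139. 246.] [805. 381.]
```

Call:
{"op": "apply_moves", "data": {"steps": [[[0,0,0.1,0,0,0,-1],[0,0,0.1,0,0,0,-1],[0.01,-0.2,0.1,0,0,0,-1],[0.01,-0.5,0.1,0,0,0,-1],[0.02,-0.9,0.1,0,0,0,-1],[0.03,-1.3,0.1,0,0,0,-1],[0.04,-1.7,0.1,0,0,0,-1],[0.05,-2.1,0.1,0,0,0,-1],[0.06,-2.5,0.1,0,0,0,-1],[0.07,-2.9,0.1,0,0,0,-1],[0.08,-3.3,0.1,0,0,0,-1],[0.09,-3.7,0.1,0,0,0,-1],[0.09,-4.1,0.1,0,0,0,-1],[0.1,-4.5,0.1,0,0,0,-1],[0.11,-4.9,0.1,0,0,0,-1],[0.12,-5.3,0.1,0,0,0,-1],[0.13,-5.7,0.1,0,0,0,-1],[0.14,-6.1,0.1,0,0,0,-1],[0.15,-6.5,0.1,0,0,0,-1],[0.16,-6.9,0.1,0,0,0,-1]]]}}

```text
time_s: 8.7
position: [0.5469, 0.0289, 0.1105]
tcp_rot: [[-0.978, -0.208, -0.0], [-0.208, 0.978, -0.0], [0.0, 0.0, -1.0]]
force: [0.7, -0.6, -1.8]
opening: 0.247
grasp_force: 30.0
```

Call:
{"op": "apply_moves", "data": {"steps": [[[0.01,-0.4,0,0,0,0,-1],[0.02,-0.8,0,0,0,0,-1],[0.03,-1.2,0,0,0,0,-1],[0.04,-1.6,0,0,0,0,-1],[0.05,-2.0,0,0,0,0,-1],[0.06,-2.4,0,0,0,0,-1],[0.06,-2.8,0,0,0,0,-1],[0.07,-3.2,0,0,0,0,-1],[0.08,-3.6,0,0,0,0,-1],[0.09,-4.0,0,0,0,0,-1],[0.1,-4.4,0,0,0,0,-1],[0.11,-4.8,0,0,0,0,-1],[0.12,-5.2,0,0,0,0,-1],[0.13,-5.6,0,0,0,0,-1],[0.14,-6.0,0,0,0,0,-1],[0.15,-6.4,0,0,0,0,-1],[0.16,-6.8,0,0,0,0,-1],[0.17,-7.2,0,0,0,0,-1],[0.17,-7.2,0,0,0,0,-1],[0.17,-7.2,0,0,0,0,-1]]]}}

```text
time_s: 11.2
position: [0.5601, -0.0416, 0.1105]
tcp_rot: [[-0.978, -0.208, -0.0], [-0.208, 0.978, 0.0], [0.0, 0.0, -1.0]]
force: [0.1, 0.4, -1.8]
opening: 0.244
grasp_force: 30.0
```

```bash
python3 - <<'E'
from h import *
b=bot.capture("side");a=bot.capture("scene")
S=bot.read_state();print(S["time_s"],S["position"],S["force"])
P=S["position"]-[0,0,.0965];p=proj(bot.camera_model("side"),P);q=proj(bot.camera_model("scene"),P)
o=(p-[25,45]).astype(int);r=(q-[25,45]).astype(int);print(o,r,(p-o)*8+3.5,(q-r)*8+[403.5,3.5])
f=lambda i,x,y:cv2.resize(i[y:y+75,x:x+50],(400,600),interpolation=cv2.INTER_CUBIC)
cv2.imwrite("pics/t4.png",np.hstack([f(b,*o),f(a,*r)]))
E
```

```text
11.3 [ 0.56012579 -0.04150391  0.11051786] [ 0.9226348   0.52874168 -1.36651335]
[238 164] [238 180] [205.82914332 371.22151961] [605.56236758 367.49476003]
```

View pics/t4.png

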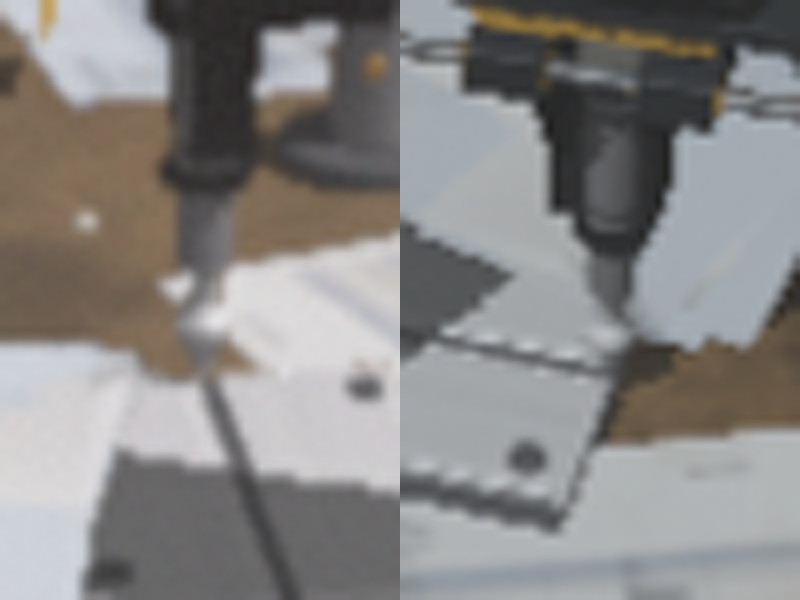

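Side crop: tip at (207,370) right on the seam's far end; scene crop: tip at (608,365) at the right end of the groove. Now to the cap.

Call:
{"op": "apply_moves", "data": {"steps": [[[0,0,-2,0,0,0,-1],[0,0,-5,0,0,0,-1],[0,0,-8,0,0,0,-1],[1.5,-2.2,-9,0,0,0,-1],[3.8,-5.5,-9,0,0,0,-1],[6,-8.7,-9,0,0,0,-1],[8.2,-11.8,-9,0,0,0,-1],[9.6,-13.8,-9,0,0,0,-1],[9.8,-14.1,-9,0,0,0,-1],[9.8,-14.1,-9,0,0,0,-1],[9.8,-14.1,-9,0,0,0,-1],[9.8,-14.1,-9,0,0,0,-1]]]}}

```text
time_s: 12.8
position: [0.494, -0.199, 0.2005]
tcp_rot: [[-0.978, -0.21, -0.0], [-0.21, 0.978, 0.0], [-0.0, 0.0, -1.0]]
force: [0.5, 0.1, -0.6]
opening: 0.249
grasp_force: 30.0
```

```bash
python3 - <<'E'
from h import *
S=bot.read_state();m=bot.camera_model("wrist");c=bot.capture("wrist")
import pickle;pickle.dump((S,m),open("w3.pkl","wb"))
print(S["time_s"],S["position"],S["tcp_rot"])
cv2.imwrite("pics/w3f.png",c);p=proj(m,[.493,-.275,.068]);print(p)
x,y=(max(0,int(p[0])-90),max(0,int(p[1])-80));print(x,y)
cv2.imwrite("pics/w3.png",cv2.resize(c[y:y+150,x:x+200],(800,600),interpolation=cv2.INTER_CUBIC))
E
```

```text
12.8 [ 0.49404402 -0.19904519  0.20053635] [[-9.77763465e-01 -2.09710769e-01 -2.55095907e-05]
 [-2.09710770e-01  9.77763442e-01  2.12075227e-04]
 [-1.95321138e-05  2.12709045e-04 -9.99999977e-01]]
[170.9383887  165.15203783]
80 85
```

View pics/w3.png

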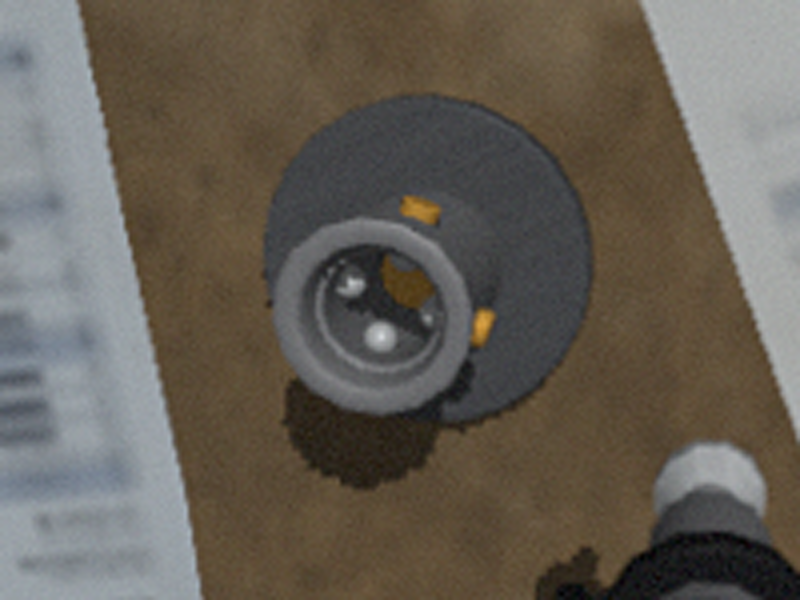

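Mouth ring centre at (372,316) in the crop, foot disc centre at (428,260).

```bash
python3 - <<'E'
from h import *
import pickle;S,m=pickle.load(open("w3.pkl","rb"))
f=lambda u,v,z:atz(m,80+u/4-.4,85+v/4-.4,z)
c=f(372.5,316,.068);print(c,f(428,260,.01),np.linalg.norm(f(273,316,.068)-f(472,316,.068)))
T=S["tcp_rot"];print(T.T@(c-S["position"])*100)
E
```

```text
[ 0.49134171 -0.27368709  0.068     ] [ 0.49033964 -0.2733389   0.01      ] 0.04266451541206105
[ 1.82980167 -7.24436061 13.25205867]
```

Call:
{"op": "apply_moves", "data": {"steps": [[[0.7,-3,0,0,0,0,-1],[1.5,-6,0,0,0,0,-1],[1.8,-7.2,0,0,0,0,-1],[1.85,-7.25,0,0,0,0,-1],[1.85,-7.25,0,0,0,0,-1],[1.85,-7.25,0,0,0,0,-1],[1.85,-7.25,1,0,0,0,-1],[1.85,-7.25,2,0,0,0,-1],[1.85,-7.25,3,0,0,0,-1],[1.85,-7.25,3.5,0,0,0,-1],[1.85,-7.25,4,0,0,0,-1],[1.85,-7.25,4.5,0,0,0,-1],[1.85,-7.25,5,0,0,0,-1],[1.85,-7.25,5.5,0,0,0,-1],[1.85,-7.25,5.5,0,0,0,-1],[1.85,-7.25,5.5,0,0,0,-1]]]}}

```text
time_s: 14.85
position: [0.4909, -0.2748, 0.1457]
tcp_rot: [[-0.978, -0.208, 0.0], [-0.208, 0.978, -0.0], [-0.0, -0.0, -1.0]]
force: [0.2, 0.2, -1.6]
opening: 0.244
grasp_force: 30.0
```

```bash
python3 - <<'E'
from h import *
S=bot.read_state();print(S["time_s"],S["position"],S["force"],S["moment"])
E
```

```text
14.85 [ 0.49086875 -0.27482893  0.14565155] [ 0.23468061  0.15776231 -1.61420636] [0.04696513 0.02889278 0.00605862]
```

Call:
{"op": "apply_moves", "data": {"steps": [[[0,0.1,0.3,0,0,0,-1],[0,0.1,0.6,0,0,0,-1],[0,0.1,0.9,0,0,0,-1],[0,0.1,1.2,0,0,0,-1],[0,0.1,1.5,0,0,0,-1],[0,0.1,1.8,0,0,0,-1],[0,0.1,2.1,0,0,0,-1],[0,0.1,2.1,0,0,0,-1]]]}}

```text
time_s: 15.85
position: [0.4915, -0.2746, 0.1259]
tcp_rot: [[-0.978, -0.208, 0.002], [-0.208, 0.978, -0.002], [-0.002, -0.002, -1.0]]
force: [-0.3, -0.8, 6.1]
opening: 0.244
grasp_force: 30.0
```

Call:
{"op": "apply_moves", "data": {"steps": [[[0,0,0.3,0,0,0,-1],[0,0,0.6,0,0,0,-1],[0,0,0.8,0,0,0,-1],[0,0,0.8,0,0,0,-1],[0,0,0.8,0,0,0,-1],[0,0,0.8,0,0,0,-1]]]}}

```text
time_s: 16.6
position: [0.4906, -0.2738, 0.1165]
tcp_rot: [[-0.978, -0.208, 0.0], [-0.208, 0.978, -0.0], [-0.0, -0.0, -1.0]]
force: [-0.4, 1.0, -0.7]
opening: 0.246
grasp_force: 30.0
```

Call:
{"op": "apply_moves", "data": {"steps": [[[0,0,0.2,0,0,0,-1],[0,0,0.4,0,0,0,-1],[0,0,0.55,0,0,0,-1],[0,0,0.6,0,0,0,-1],[0,0,0.6,0,0,0,-1],[0,0,0.6,0,0,0,-1],[0,0,0.6,0,0,0,-1],[0,0,0.6,0,0,0,-1]]]}}

```text
time_s: 17.6
position: [0.4908, -0.2739, 0.1114]
tcp_rot: [[-0.978, -0.208, 0.001], [-0.208, 0.978, -0.001], [-0.001, -0.001, -1.0]]
force: [-1.0, 2.1, 6.7]
opening: 0.246
grasp_force: 30.0
```

```bash
python3 - <<'E'
from h import *
S=bot.read_state();print(S["time_s"],S["position"],S["force"],S["moment"])
E
```

```text
17.6 [ 0.49081774 -0.27394586  0.11139891] [-1.02965012  2.12292242  6.70958727] [ 0.37200234  0.35287216 -0.02175387]
```

```bash
python3 -c "
from rig import bot
print(bot.hand_in())"
```

```text
the job is handed in; nothing more can be done
None
```

I ran the probe along the whole seam at about 3 cm/s, clicked it into the cap, and handed the job in at 17.6 s, still gripping it at 30 N and pressing down with about 8 N (point about 15 mm above the bench). The hand-in gave no verdict. I kept the arm clear of the jar, roller and disc, but did not check them afterwards.

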